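# Close the sample bottle on the shaker

### The job

Close the open sample bottle in the shaker's clamp with the orange cap lying on the bench, so it won't leak when shaken. Set the cap squarely on the mouth and, keeping it lightly pressed down, turn it backwards until you feel the thread drop into place; then screw it fully home until it is tight, and let go. Never force the cap or the bottle, and leave everything else on the bench where it is.

Things in the scene. Friction and masses are not known exactly. Their poses are not given: they have to be found in the camera images.
- cap: the open bottle's orange ribbed plastic screw cap, 54 mm across, 26 mm tall, 30 g, lying on the bench with its closed top up. Origin: centre of its open underside; z points out of the closed top. Skirt and top are 3 mm thick. Inside, unseen, two opposite thread lugs, each 100 degrees long, stand 3.6 mm in from the skirt, their lowest ends 12.4 mm above the origin; how they lie about z is not given.
- bottle: the open white square sample bottle, 60 x 60 mm, 112 mm tall, in one of the shaker's two square spring clamps, which keeps it from turning or lifting. Origin: centre of its underside; z up its axis; x and y along its sides. Its screw neck is 28 mm tall, 38 mm across, 45 mm over the thread. Its twin in the other clamp has its orange cap on already.
- mouth (a point): centre of the open bottle's rim (top of the neck), 208 mm above the bench, z up. Set down here, the cap rests with its lugs on the thread, its origin 14.4 to 20.4 mm below this point, depending on how it is turned, and stays there if let go, though it may rock (least just after the drop). Sideways play on the neck: about 1 mm.
- thread (a point): point on the bottle's axis 2 mm below the rim, where the thread begins. Right-hand thread (clockwise from above closes), two starts opposite each other (bearing not given), 12 mm lead, 2.2 mm thick ridges. Turned anticlockwise in contact the cap climbs 12 mm per turn until, within half a turn, its lugs fall off the thread's starts: origin from 14.4 to 20.4 mm below the rim, a 6 mm drop.
- home (a point): point on the bottle's axis 23 mm below the rim: where the cap's origin is when fully home. Clockwise from the drop the lugs run under the thread with 1.4 mm of play up and down. The cap touches the rim about 90 degrees on, but is slack until about 135 degrees from the drop, where a light pull no longer lifts it; 10 to 25 degrees more makes it tight (15 to 20 is good), 35 is too much.
- shaker: the bench-top orbital shaker that carries both bottles, switched off: white housing 220 x 220 mm with a black front panel and two knobs, black rubber platform 94 mm above the bench, with two square steel clamps (prongs up to 152 mm above the bench) 134 mm apart, corner to corner. Origin: under its centre, on the bench. Fixed.
- capped_bottle: the identical bottle in the other clamp, already capped with the same kind of orange cap (top 211 mm above the bench). Leave it alone.
- blue_cap: a small blue ribbed screw cap, 37 mm across and 18.5 mm tall, lying on the bench: too small for this bottle; leave it. Origin: centre of its underside. Bystander.
- beaker: an empty glass beaker, 70 mm across, 90 mm tall. Origin: centre of its underside. Bystander.
- flask: a slim-necked glass volumetric flask, 150 mm tall, top-heavy. Origin: centre of its underside. Bystander.
- yellow_tip_box: a small white box of pipette tips with a yellow band, 75 x 95 x 50 mm. Origin: centre of its underside. Bystander.
- vial: a brown vial with a black cap, 24 mm across, 45 mm tall. Origin: centre of its underside. Bystander.

How it is judged:
On the way, in this order (a step that is already met when the one before it is completed fails the run):
1. the cap, square on the mouth, rides in contact (turning, or centred within 1 mm) on the very start of the bottle's thread, at the top of its climb (origin 13.8 to 15.2 mm below the rim) (horizontal distance between cap and mouth below 0.003 m and angle between cap's own z axis and vertical below 0.08 rad and z of cap in the frame of mouth between -0.0152 and -0.0138 m and contact force between cap and bottle above 0.2 N and (horizontal distance between cap and mouth below 0.001 m or angular speed of cap above 0.15 rad/s)), for 0.02 s.
2. the thread has dropped into place (origin more than 18.5 mm below the rim, cap square) (horizontal distance between cap and mouth below 0.003 m and angle between cap's own z axis and vertical below 0.08 rad and z of cap in the frame of mouth below -0.0185 m), for 0.1 s.
At the end, for the whole second after the job is handed in: The orange cap is on the open bottle, square (within 0.08 rad, 3 mm), fully down (its origin within 0.8 mm of the home point), at rest, let go of, and still nipped tight by its thread (thread and rim press with over 8 N in all, which a slack cap does not) (horizontal distance between cap and mouth below 0.003 m and angle between cap's own z axis and vertical below 0.08 rad and z of cap in the frame of mouth below -0.0222 m and contact force between cap and bottle above 8 N and linear speed of cap below 0.01 m/s and angular speed of cap below 0.1 rad/s); the robot touches nothing.
It fails at once if the cap is forced against the bottle (over 25 N) before it is fully down (contact force between cap and bottle above 25 N and z of cap in the frame of mouth above -0.0218 m).
It fails at once if the cap is overtightened (thread and rim press with over 200 N in all, some 35 degrees past the point where it begins to tighten) (contact force between cap and bottle above 200 N).
It fails at once if the bottle, its twin or the shaker is knocked by the robot (over 15 N) (contact force between any of the fingers, the arm and bottle above 15 N or contact force between any of the fingers, the arm and capped_bottle above 15 N or contact force between any of the fingers, the arm and shaker above 15 N).
It fails at once if a bystander is shifted by more than 15 mm or tipped (distance of any of blue_cap, beaker, flask, yellow_tip_box, vial from where it was at the start of the episode above 0.015 m or angle between any of blue_cap, beaker, flask, yellow_tip_box, vial's own z axis and vertical above 0.3 rad).
It also fails if it takes over 64 s, if anything falls off the work surface, if the arm or the gripper's body presses on something with over 40 N, if the wrist force passes 120 N, or if a joint passes its speed limit or range.

### The arm

A 7-joint arm with a two-finger parallel gripper is mounted at the origin on the work surface. World frame = base frame: x ahead of the robot, y to its left, z up, the work surface at z = 0. Lengths are in m, angles in rad, forces in N, time in s.
With the tool pointing down it reaches from about 0.4 to 0.85 m from the base axis. Payload 10.4 kg.
Tool frame: the origin (TCP) lies midway between the tips of the shut fingers; the grasp point (between the pads) lies 19 mm behind it; z points along the fingers, x is the direction in which the jaws open and shut, and the axes are right-handed (so a half turn about z gives the same grasp; the last joint's range is limited). The gripper opens to 85 mm and grips with 20 to 120 N. Pads are 22 mm wide; open, the fingers measure 114 mm over their backs; the gripper's body (76 mm by 85 mm) begins 54 mm behind the grasp point. The pads swing forward as they close: fully open they stand 13 mm farther back than shut.
Start: joints at [-1.296, 0.332, -0.065, 1.46, 0.022, 1.35, -0.088], TCP at [0.183, 0.598, 0.231] pointing down, gripper open.
Joint ranges: [-2.6, 2.6], [-0.5, 2.12], [-1.47, 1.34], [0.16, 2.42], [-1.27, 4.41], [0.06, 2.06], [-2.6, 2.6]. Speed limits (rad/s): [2.22, 2.22, 2.79, 2.79, 3.14, 3.14, 3.14].

### API

Orientations are given as a unit quaternion [x, y, z, w].
In Python, from workcell import telemetry, eyes, order gives the robot as it stands.
- The arm moves only by the tool servo_tool, never from a script. Its argument "deltas" is a list of rows, each a list of 3 entries, a list of its own where there are three numbers: the shift along the tool's x, y, z in cm, then the turn about the tool's z in rad, then the finger opening in cm, from 0 to 8.54. A call has 1 to 12 rows; each row shifts and turns the pose as measured when the row begins, along the tool's axes as they then stand; what a row does not reach is not made up. A row lasts 1/12 s, in which the tool goes at most 41.7 mm and 7.16 degrees, less where a joint would pass 70% of its speed; a pose out of reach is approached as far as the arm can. A call is refused whole if a number of a shift passes 4.17 or a number of a turn 0.125, either way. A call with a gripper value outside its range is refused whole. The fingers move at their own pace and stop on an object; "force" is the grip in N (left out, the last holds). Time passes only in rows, so rows that do not move let the fingers close. It gives the time, the measured TCP pose, the force and the opening at its end, in the units of the state.
- telemetry.get_obs(): the state, without advancing time (a new reading comes with each control period).
- eyes.camera(name): name is "side" or "top" or "wrist"; returns (picture, depth): 400x640x3 uint8, blue, green, red; 400x640 float32, m along the optical axis (not along the pixel's ray), 0 where there is no reading.
- eyes.calibration(name): a dict with "fx", "fy", "cx", "cy" (pixels), "rvec" (rotation vector, rad) and "tvec" (3), from world to camera coordinates, as OpenCV has them. Camera axes: x right, y down, z forward; pixel columns grow to the right and rows downward; lengths in m; the calibration is good to about 2 mm. A picture is of the moment at which its call begins: read the wrist's pose just before it. calibration takes no time and is no camera call; for the wrist camera it gives the pose at the moment of the call.
- order.hand_in(): hands the job in, once; it reports no verdict.
The state is a dict: "clock": time; "joint_pos": joint angles; "joint_velocities": joint speeds; "tau": joint torques, N m; "position": TCP position; "ee_rot": TCP orientation; "ft_force": force on the tool from outside, world axes, zero at the start; "torque": the same for the moment, N m; "grip_width": opening from 0.0 (shut) to 1.0 (fully open).
Only numpy, scipy, OpenCV 4.12 (cv2) and the standard library are available. Lean on these libraries where they do the work, as an engineer would, in place of code of your own. Each camera call takes 0.05 s, during which the arm holds its last target. There are 200 camera calls.

## Working session

There is one attempt and no reset: what is moved stays moved. The work goes in short steps, Python scripts to look and compute and a tool call to move; the robot and the scene stay as the last step left them, time stands still between calls to the robot, and variables do not carry over. Pictures are saved under pics/ and viewed, about 8 in all and at most 12, crops included, and the job is handed in when it is done.

Besides the shell and the picture viewer there is one more tool, called after "Request:" by a JSON object that holds its "name" and its "arguments", one argument or row to a line. servo_tool: Moves the arm, as the interface text tells. Its arguments: {"type":"object","properties":{"deltas":{"type":"array"},"force":{"type":"number"}},"required":["deltas"]}

```bash
mkdir -p pics
cat > h.py <<'E'
import numpy as np, cv2
from scipy.spatial.transform import Rotation as R
from workcell import telemetry, eyes, order
def px2w(cal,u,v,d):
    p=np.array([(u-cal['cx'])/cal['fx']*d,(v-cal['cy'])/cal['fy']*d,d])
    Rm=cv2.Rodrigues(np.array(cal['rvec'],float))[0]
    return Rm.T@(p-np.array(cal['tvec']).ravel())
def cloud(cal,d):
    v,u=np.mgrid[0:d.shape[0],0:d.shape[1]]
    p=np.stack([(u-cal['cx'])/cal['fx']*d,(v-cal['cy'])/cal['fy']*d,d],-1).astype(float)
    Rm=cv2.Rodrigues(np.array(cal['rvec'],float))[0]
    return (p-np.array(cal['tvec']).ravel())@Rm
def show():
    o=telemetry.get_obs()
    for k in ('clock','position','ee_rot','ft_force','torque','grip_width','joint_pos'): print(k,np.round(o[k],4))
E
python3 - <<'E'
from h import *
show()
for n in ('top','side'):
    c=eyes.calibration(n); im,d=eyes.camera(n)
    cv2.imwrite(f'pics/{n}0.png',im); np.savez(f'{n}0.npz',im=im,d=d)
    P=cloud(c,d); hsv=cv2.cvtColor(im,cv2.COLOR_BGR2HSV)
    m=((hsv[...,0]>4)&(hsv[...,0]<20)&(hsv[...,1]>150)&(hsv[...,2]>100)&(d>0)).astype(np.uint8)
    k,l,s,ce=cv2.connectedComponentsWithStats(m)
    for i in range(1,k):
        if s[i,4]>40:
            q=P[l==i]; print(n,s[i],q.min(0).round(4),q.max(0).round(4),np.median(q,0).round(4))
E
```

```text
clock 0.0
position [0.1833 0.5971 0.2305]
ee_rot [ 8.042e-01  5.944e-01 -6.000e-04  4.000e-04]
ft_force [-0.2648  0.4103 -0.6522]
torque [-0.0052 -0.0336  0.0057]
grip_width 0.9968
joint_pos [-1.2956  0.3329 -0.0647  1.4609  0.0216  1.3499 -0.0885]
top [223 156  18  17 244] [ 0.59    0.2157 -0.0083] [0.7207 0.3175 0.214 ] [0.6158 0.2406 0.2086]
top [411 170  15  16 188] [ 0.5856 -0.3883 -0.0051] [ 0.6484 -0.3342  0.0309] [ 0.6127 -0.3583  0.0234]
side [320 140  13   8  89] [ 5.918e-01  2.114e-01 -4.000e-04] [0.7446 0.5117 0.2189] [0.6174 0.2374 0.2113]
side [377 290  16  14 173] [ 0.5875 -0.3846  0.0174] [ 0.6382 -0.336   0.0337] [ 0.6132 -0.3604  0.0268]
```

View images.

Run:
```python
from h import *
a=np.load('top0.npz')['im'];b=np.load('side0.npz')['im']
cv2.imwrite('pics/both.png',np.hstack([cv2.resize(a[100:260,150:490],None,fx=1.17*2,fy=1.17*2)[:, :],]))
cv2.imwrite('pics/side0.png',b)
```

```text
(no output)
```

View pics/both.png

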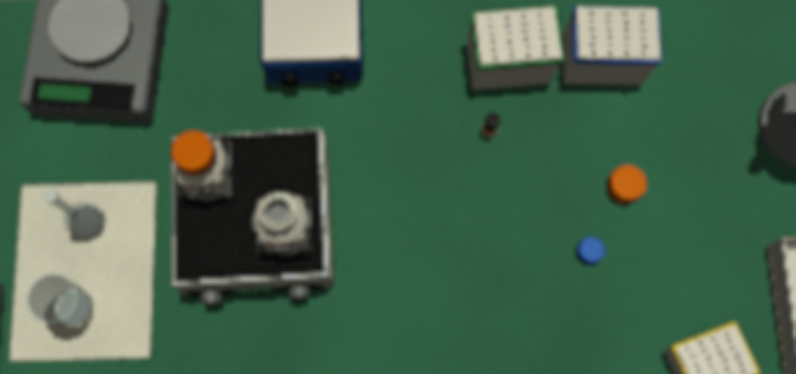

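View pics/side0.png

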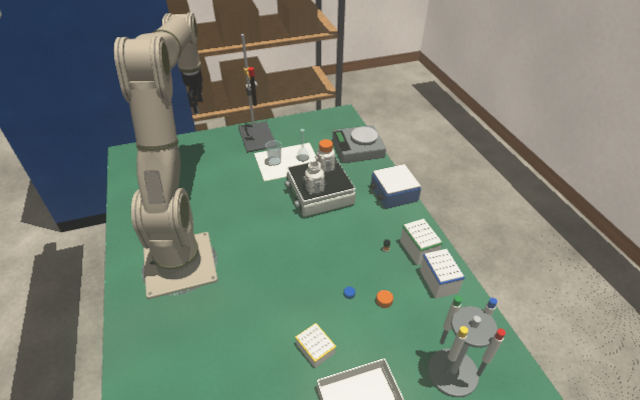

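Run:
```python
from h import *
for n in('top','side'):
    z=np.load(n+'0.npz'); c=eyes.calibration(n); P=cloud(c,z['d'])
    m=(P[...,2]>0.195)&(P[...,2]<0.222)&(z['d']>0)&(abs(P[...,0]-.6)<.2)&(abs(P[...,1]-.2)<.25)
    k,l,s,ce=cv2.connectedComponentsWithStats(m.astype(np.uint8))
    for i in range(1,k):
        if s[i,4]>15:
            q=P[l==i]; print(n,s[i],q.min(0).round(4),q.max(0).round(4),q.mean(0).round(4))
    hsv=cv2.cvtColor(z['im'],cv2.COLOR_BGR2HSV); m=(hsv[...,0]>100)&(hsv[...,0]<125)&(hsv[...,1]>150)&(P[...,2]<.04)&(P[...,1]<0)&(P[...,0]>.3)
    print('blue',np.median(P[m],0), m.sum())
```

```text
top [223 156  19  19 270] [0.5893 0.214  0.1952] [0.6415 0.2671 0.214 ] [0.6136 0.2387 0.2078]
top [261 183  16  16 112] [0.5124 0.1117 0.1951] [0.5575 0.1559 0.2094] [0.5348 0.1334 0.2025]
blue [ 0.75109942 -1.31354422 -0.4046374 ] 2804
side [319 139  14  12 134] [0.5886 0.2114 0.1951] [0.6433 0.2661 0.2189] [0.6148 0.2351 0.209 ]
side [308 161  12  10  82] [0.5131 0.1113 0.1953] [0.5566 0.1557 0.2131] [0.5357 0.133  0.2042]
blue [ 0.51654993 -0.29955187  0.01944166] 71
```

Request:
{"name": "servo_tool", "arguments": {
  "deltas": [
    [[0, 2, -3], 0, 8.5],
    [[0, 2, -3], 0, 8.5],
    [[0, 2, -3], 0, 8.5],
    [[-2.8, 2.8, 0], 0, 8.5],
    [[-2.8, 2.8, 0], 0, 8.5],
    [[-2.8, 2.8, 0], 0, 8.5],
    [[-2.8, 2.8, 0], 0, 8.5],
    [[-2.8, 2.8, 0], 0, 8.5],
    [[-2.8, 2.8, 0], 0, 8.5],
    [[-2.8, 2.8, 0], 0, 8.5],
    [[-2.8, 2.8, 0], 0, 8.5],
    [[-2.8, 2.8, 0], 0, 8.5]
  ],
  "force": 40
}}

```text
clock: 1.1
position: [0.4107, 0.2574, 0.3193]
ee_rot: [0.799, 0.601, -0.005, 0.001]
ft_force: [1.0, 0.9, 0.8]
grip_width: 0.996
```

Request:
{"name": "servo_tool", "arguments": {
  "deltas": [
    [[-3.2, 2.2, 0], 0, 8.5],
    [[-3.2, 2.2, 0], 0, 8.5],
    [[-3.2, 2.2, 0], 0, 8.5],
    [[-3.2, 2.2, 0], 0, 8.5],
    [[-3.2, 2.2, 0], 0, 8.5],
    [[-3.2, 2.2, 0], 0, 8.5],
    [[-3.2, 2.2, 0], 0, 8.5],
    [[-3.2, 2.2, 0], 0, 8.5],
    [[-3.2, 2.2, 0], 0, 8.5],
    [[-3.2, 2.2, 0.5], 0, 8.5],
    [[-3.2, 2.2, 1], 0, 8.5],
    [[-3.2, 2.2, 2], 0, 8.5]
  ]
}}

```text
clock: 2.1
position: [0.5594, -0.2072, 0.2892]
ee_rot: [0.799, 0.601, -0.003, 0.002]
ft_force: [1.1, 0.7, -0.0]
grip_width: 0.991
```

```bash
cat >> h.py <<'E'
def rel(t):
    o=telemetry.get_obs(); return R.from_quat(o['ee_rot']).inv().apply(np.array(t)-o['position'])*100
def tilt():
    o=telemetry.get_obs(); m=R.from_quat(o['ee_rot']).as_matrix(); return m[:,2].round(4), np.degrees(np.arctan2(m[1,0],m[0,0])).round(1)
E
python3 - <<'E'
from h import *
show(); print(rel([.613,-.360,.1]),tilt())
E
```

```text
clock 2.1
position [ 0.5594 -0.2072  0.2892]
ee_rot [ 0.7989  0.6015 -0.0031  0.0023]
ft_force [ 1.1227  0.7151 -0.0249]
torque [ 0.0435 -0.0996 -0.0032]
grip_width 0.9911
joint_pos [-0.2941  0.2808  0.7106  1.4829 -0.1756  1.4446  1.7098]
[-13.05528683   9.37838     19.01676344] (array([-0.0022, -0.0073, -1.    ]), np.float64(74.0))
```

Request:
{"name": "servo_tool", "arguments": {
  "deltas": [
    [[-3.2, 2.3, 1], 0, 8.5],
    [[-3.2, 2.3, 1.5], 0, 8.5],
    [[-3.2, 2.3, 1.5], 0, 8.5],
    [[-3.0, 2.2, 1.5], 0, 8.5],
    [[0, 0, 1.5], 0.12, 8.5],
    [[0, 0, 1.5], 0.12, 8.5],
    [[0, 0, 1], 0.12, 8.5],
    [[0, 0, 0], 0.12, 8.5],
    [[0, 0, 0], 0.12, 8.5],
    [[0, 0, 0], 0.12, 8.5],
    [[0, 0, 0], 0, 8.5]
  ]
}}

```text
clock: 3.02
position: [0.6041, -0.3668, 0.1775]
ee_rot: [0.964, 0.266, -0.011, 0.0]
ft_force: [-0.2, -0.4, 1.1]
grip_width: 0.992
```

```bash
cat >> h.py <<'E'
def capfind(name='wrist',zt=None):
    c=eyes.calibration(name); im,d=eyes.camera(name); P=cloud(c,d)
    hsv=cv2.cvtColor(im,cv2.COLOR_BGR2HSV)
    m=((hsv[...,0]>4)&(hsv[...,0]<20)&(hsv[...,1]>150)&(hsv[...,2]>90)&(d>0)).astype(np.uint8)
    return c,im,d,P,m
E
python3 - <<'E'
from h import *
show(); print(tilt())
c,im,d,P,m=capfind()
cv2.imwrite('pics/w1.png',im)
k,l,s,ce=cv2.connectedComponentsWithStats(m)
for i in range(1,k):
    if s[i,4]>100:
        q=P[l==i]; t=q[q[:,2]>np.percentile(q[:,2],60)-.004]
        print(s[i],q.min(0),q.max(0),np.median(t,0)); (x,y),r=cv2.minEnclosingCircle((t[:,:2]*1000).astype(np.float32)); print('circ',x,y,r)
        print(rel([x/1000,y/1000,.004]))
E
```

```text
clock 3.0167
position [ 0.6041 -0.3668  0.1775]
ee_rot [ 0.964   0.2655 -0.0112  0.    ]
ft_force [-0.1803 -0.3891  1.0505]
torque [ 0.0126 -0.0323  0.0372]
grip_width 0.9915
joint_pos [-0.0392  0.6807  0.8367  1.3002 -0.4772  1.3821  1.3128]
(array([-0.0215, -0.006 , -0.9998]), np.float64(30.8))
[542  31  18  26 113] [ 0.69687524 -0.17430549  0.01463242] [ 0.71234717 -0.15725806  0.03134824] [ 0.70325604 -0.17157481  0.01754058]
circ 704.83349609375 -165.228515625 9.952861785888672
[ 19.43090006 -11.91251052  17.0017991 ]
[ 308  154   57   58 2582] [ 0.58702122 -0.38650027  0.0012749 ] [ 0.63919406 -0.33188899  0.03008925] [ 0.61285195 -0.35757577  0.02756044]
circ 612.7890625 -358.20916748046875 26.584077835083008
[ 1.56574113 -0.1705983  17.319118  ]
```

View pics/w1.png

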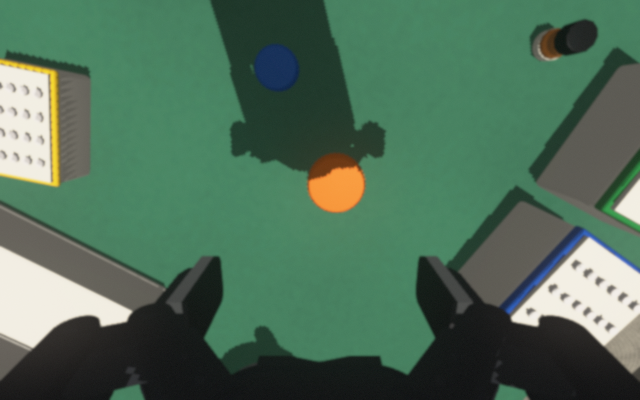

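Request:
{"name": "servo_tool", "arguments": {
  "deltas": [
    [[0.8, -0.1, 2], 0, 8.5],
    [[0.7, -0.1, 2], 0, 8.5],
    [[0, 0, 2], 0, 8.5],
    [[0, 0, 2], 0, 8.5],
    [[0, 0, 2], 0, 8.5],
    [[0, 0, 1], 0, 8.5],
    [[0, 0, 0], 0, 8.5]
  ]
}}

```text
clock: 3.65
position: [0.6152, -0.3571, 0.064]
ee_rot: [0.958, 0.285, -0.01, 0.0]
ft_force: [-0.4, -0.7, -0.7]
grip_width: 0.994
```

Run:
```python
from h import *
show(); print(tilt()); print(rel([.6128,-.3582,.004]))
```

```text
clock 3.65
position [ 0.6152 -0.3571  0.064 ]
ee_rot [ 9.583e-01  2.854e-01 -1.000e-02  5.000e-04]
ft_force [-0.4374 -0.7235 -0.7309]
torque [-0.0281 -0.0129  0.0382]
grip_width 0.9939
joint_pos [-0.0312  0.7775  0.768   1.3949 -0.5333  1.198   1.3689]
(array([-0.0189, -0.0067, -0.9998]), np.float64(33.2))
[-0.14238522 -0.01247174  6.00109487]
```

Request:
{"name": "servo_tool", "arguments": {
  "deltas": [
    [[-0.15, 0, 1.2], 0, 8.5],
    [[0, 0, 1.2], 0, 8.5],
    [[0, 0, 1.2], 0, 8.5],
    [[0, 0, 1.0], 0, 8.5],
    [[0, 0, 0.6], 0, 8.5],
    [[0, 0, 0], 0, 8.5],
    [[0, 0, 0], 0, 8.5]
  ]
}}

```text
clock: 4.23
position: [0.6139, -0.3594, 0.0095]
ee_rot: [0.958, 0.288, -0.009, 0.001]
ft_force: [-0.6, 0.4, 0.2]
grip_width: 0.993
```

Run:
```python
from h import *
show(); print(tilt()); print(rel([.6128,-.3582,.005]))
```

```text
clock 4.2333
position [ 0.6139 -0.3594  0.0095]
ee_rot [ 0.9575  0.2881 -0.0089  0.0015]
ft_force [-0.624   0.3529  0.1783]
torque [-0.0012 -0.0196 -0.0207]
grip_width 0.9932
joint_pos [-0.0121  0.8319  0.7333  1.4279 -0.5671  1.1119  1.3983]
(array([-0.0161, -0.0079, -0.9998]), np.float64(33.5))
[-0.01501527 -0.15578198  0.45499895]
```

Request:
{"name": "servo_tool", "arguments": {
  "deltas": [
    [[0, -0.15, 0.4], 0, 8.5],
    [[0, 0, 0], 0, 7],
    [[0, 0, 0], 0, 6],
    [[0, 0, 0], 0, 5.2],
    [[0, 0, 0], 0, 4.5],
    [[0, 0, 0], 0, 4.5],
    [[0, 0, 0], 0, 4.5],
    [[0, 0, 0], 0, 4.5],
    [[0, 0, 0], 0, 4.5],
    [[0, 0, 0], 0, 4.5]
  ],
  "force": 40
}}

```text
clock: 5.07
position: [0.6142, -0.3587, 0.0077]
ee_rot: [0.957, 0.288, -0.008, 0.003]
ft_force: [-0.2, -0.0, -1.4]
grip_width: 0.613
```

Run:
```python
from h import *
show(); print(tilt())
```

```text
clock 5.0667
position [ 0.6142 -0.3587  0.0077]
ee_rot [ 0.9575  0.2884 -0.0076  0.0027]
ft_force [-0.2015 -0.006  -1.394 ]
torque [ 0.0085 -0.021   0.0101]
grip_width 0.6125
joint_pos [-0.0138  0.8315  0.7321  1.4327 -0.5688  1.1041  1.3994]
(array([-0.013 , -0.0095, -0.9999]), np.float64(33.5))
```

Request:
{"name": "servo_tool", "arguments": {
  "deltas": [
    [[0, 0, 0], 0, 6.5],
    [[0, 0, 0], 0, 6.5],
    [[0, 0, 0], 0, 6.5],
    [[0, 0, 0.4], 0, 6.5],
    [[0, 0, 0.2], 0, 6.5],
    [[0, 0, 0], 0, 4.5],
    [[0, 0, 0], 0, 4.5],
    [[0, 0, 0], 0, 4.5],
    [[0, 0, 0], 0, 4.5],
    [[0, 0, 0], 0, 4.5],
    [[0, 0, 0], 0, 4.5]
  ],
  "force": 50
}}

```text
clock: 5.98
position: [0.6143, -0.3589, 0.0017]
ee_rot: [0.957, 0.288, -0.007, 0.003]
ft_force: [-0.2, 2.0, 0.5]
grip_width: 0.611
```

Run:
```python
from h import *
show(); print(tilt())
c,im,d,P,m=capfind('wrist')
cv2.imwrite('pics/w2.png',im)
```

```text
clock 5.9833
position [ 0.6143 -0.3589  0.0017]
ee_rot [ 0.9575  0.2884 -0.0073  0.0028]
ft_force [-0.1976  1.996   0.5443]
torque [ 0.1201  0.0746 -0.0114]
grip_width 0.6111
joint_pos [-0.0112  0.8383  0.7279  1.4349 -0.5731  1.0951  1.4019]
(array([-0.0125, -0.0095, -0.9999]), np.float64(33.5))
```

View pics/w2.png

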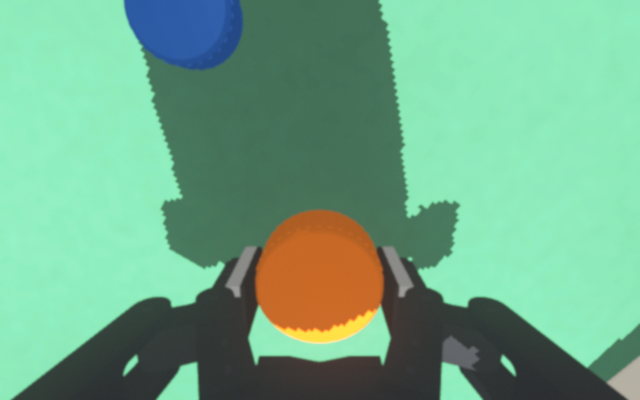

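Request:
{"name": "servo_tool", "arguments": {
  "deltas": [
    [[0, 0, -1], 0, 4.5],
    [[0, 0, -2.5], 0, 4.5],
    [[0, 0, -3.5], 0, 4.5],
    [[0, 0, -4], 0, 4.5],
    [[0.8, -1.5, -3.5], 0, 4.5],
    [[0.8, -1.6, -3.5], 0, 4.5],
    [[1.0, -2.0, -3.2], 0, 4.5],
    [[1.2, -2.5, -2.8], 0, 4.5],
    [[1.4, -3, -2], 0, 4.5],
    [[1.4, -3.2, -1], 0, 4.5],
    [[1.4, -3.2, 0], 0, 4.5],
    [[1.4, -3.2, 0], 0, 4.5]
  ]
}}

```text
clock: 7.03
position: [0.58, -0.1387, 0.2876]
ee_rot: [0.96, 0.279, -0.008, 0.003]
ft_force: [0.8, 0.1, -0.5]
grip_width: 0.61
```

Run:
```python
from h import *
show(); print(tilt()); print(rel([.535,.133,.26]))
```

```text
clock 7.0333
position [ 0.58   -0.1387  0.2876]
ee_rot [ 0.9602  0.2791 -0.0082  0.0033]
ft_force [ 0.8419  0.1498 -0.461 ]
torque [ 0.0489  0.0099 -0.0179]
grip_width 0.6097
joint_pos [-0.5639  0.3399  0.9273  1.4823 -0.2566  1.4637  0.9312]
(array([-0.0138, -0.0109, -0.9998]), np.float64(32.4))
[ 10.81246175 -25.35367209   2.52148491]
```

Request:
{"name": "servo_tool", "arguments": {
  "deltas": [
    [[1.4, -3.2, 0], 0, 4.5],
    [[1.8, -3.4, 0], 0, 4.5],
    [[2.0, -3, 0], 0, 4.5],
    [[2.0, -2.5, 0], 0, 4.5],
    [[1.8, -2, 0], 0, 4.5],
    [[1, -1, 0], 0, 4.5],
    [[0, 0, 0], 0, 4.5]
  ]
}}

```text
clock: 7.62
position: [0.58, 0.0579, 0.2912]
ee_rot: [0.959, 0.283, -0.005, 0.0]
ft_force: [0.1, 0.2, -0.2]
grip_width: 0.612
```

Run:
```python
from h import *
show(); print(tilt()); print(rel([.535,.133,.26]))
c,im,d,P,m=capfind('wrist')
cv2.imwrite('pics/w3.png',im); np.savez('w3.npz',im=im,d=d,P=P)
m=(P[...,2]>0.2)&(P[...,2]<0.215)&(d>0)&(np.hypot(P[...,0]-.535,P[...,1]-.133)<.04)
q=P[m]; print(m.sum(),q.min(0),q.max(0),q.mean(0)); print(cv2.minEnclosingCircle((q[:,:2]*1000).astype(np.float32)))
```

```text
clock 7.6167
position [0.58   0.0579 0.2912]
ee_rot [ 9.592e-01  2.827e-01 -4.700e-03  1.000e-04]
ft_force [ 0.0667  0.2277 -0.2408]
torque [0.0273 0.0002 0.0053]
grip_width 0.6119
joint_pos [-0.8737  0.2792  0.8639  1.5123 -0.2099  1.457   0.57  ]
(array([-0.009 , -0.0029, -1.    ]), np.float64(32.8))
[ 0.32087847 -8.74132329  3.13938197]
2202 [0.5141577  0.11273958 0.20004276] [0.55944475 0.1579229  0.21108651] [0.53630329 0.13581588 0.20625028]
((536.7572631835938, 135.29368591308594), 22.747459411621094)
```

View pics/w3.png

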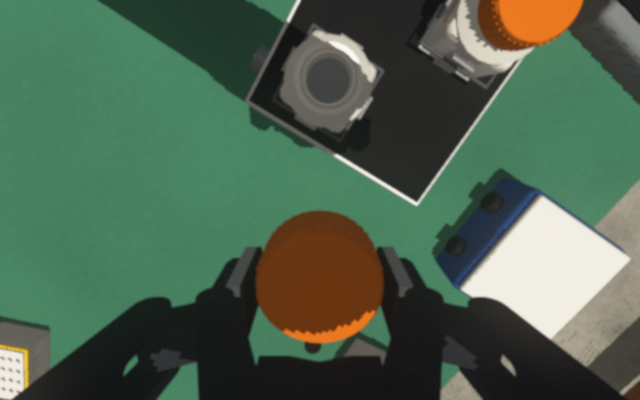

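Run:
```python
from h import *
z=np.load('w3.npz');P=z['P'];im=z['im'];d=z['d']
o=telemetry.get_obs();Rt=R.from_quat(o['ee_rot'])
hsv=cv2.cvtColor(im,cv2.COLOR_BGR2HSV)
m=(hsv[...,0]<22)&(hsv[...,1]>150)&(d>0)&(d<.25); m[:200]=0
q=P[m]; t=q[q[:,2]>np.median(q[:,2])-.002]; t=t[t[:,2]<np.median(q[:,2])+.003]
print('cap top',len(t),t.mean(0),t.min(0),t.max(0), cv2.minEnclosingCircle((t[:,:2]*1000).astype(np.float32)),'tool frame cm',Rt.inv().apply(t.mean(0)-o['position'])*100)
# plane normal of cap top
A=t-t.mean(0); print('normal',np.linalg.svd(A,full_matrices=False)[2][2])
m=(P[...,2]>0.204)&(P[...,2]<0.2115)&(d>0)&(np.hypot(P[...,0]-.536,P[...,1]-.1355)<.0205)
q=P[m]; c=np.array([.536,.1355])
from scipy.optimize import least_squares
r=np.hypot(*(q[:,:2]-c).T); print(len(q),q[:,2].mean(),np.percentile(r,[0,5,50,95,100]))
# inner/outer edges by angle
for it in range(3):
    v=q[:,:2]-c;a=np.arctan2(v[:,1],v[:,0]);r=np.hypot(*v.T);b=((a+np.pi)/(2*np.pi)*24).astype(int)%24
    mid=np.array([q[b==i,:2].mean(0) for i in range(24) if (b==i).sum()>3])
    s=least_squares(lambda x:np.hypot(mid[:,0]-x[0],mid[:,1]-x[1])-x[2],[*c,.017]); c=s.x[:2]; print(s.x,len(mid),np.abs(s.fun).max())
```

```text
cap top 11400 [0.57941309 0.05988889 0.31713059] [0.55409034 0.03207375 0.31504045] [0.60631431 0.08490098 0.31944069] ((579.9808959960938, 58.49750900268555), 26.848859786987305) tool frame cm [ 0.1389024  -0.35297022 -2.5824318 ]
normal [-4.72155252e-03  1.78120837e-04  9.99988838e-01]
1278 0.20790938352157495 [0.01437872 0.01487775 0.0175196  0.02015771 0.02049154]
[0.53643373 0.13516581 0.01748768] 24 0.0006573554736989638
[0.53644018 0.13515396 0.0174888 ] 24 0.0006523887988304014
[0.53644018 0.13515396 0.0174888 ] 24 0.0006523887744557533
```

Request:
{"name": "servo_tool", "arguments": {
  "deltas": [
    [[0, -2, 0], 0.12, 4.5],
    [[0, -2, 0], 0.12, 4.5],
    [[0, -1.5, 0], 0.12, 4.5],
    [[0, 0, 0], 0.12, 4.5],
    [[0, 0, 0], 0.12, 4.5],
    [[0, 0, 0], 0.12, 4.5],
    [[0, 0, 0], 0.12, 4.5],
    [[0, 0, 0], 0.12, 4.5],
    [[0, 0, 0], 0.1, 4.5],
    [[0, 0, 0], 0, 4.5]
  ]
}}

```text
clock: 8.5
position: [0.5558, 0.0784, 0.294]
ee_rot: [0.962, -0.271, -0.002, 0.005]
ft_force: [-0.1, 0.1, -0.7]
grip_width: 0.611
```

Run:
```python
from h import *
show(); print(tilt()); print(rel([.5364,.1346,.217]))
```

```text
clock 8.5
position [0.5558 0.0784 0.294 ]
ee_rot [ 0.9625 -0.2712 -0.0024  0.005 ]
ft_force [-0.1347  0.0949 -0.6709]
torque [-0.0722  0.015  -0.0383]
grip_width 0.611
joint_pos [-1.0913  0.2519  1.0461  1.5695 -0.2109  1.4544 -0.582 ]
(array([-0.0073, -0.0083, -0.9999]), np.float64(-31.5))
[-4.57150757 -3.86219693  7.67035083]
```

Request:
{"name": "servo_tool", "arguments": {
  "deltas": [
    [[-1.6, -1.4, 0], 0, 4.5],
    [[-1.6, -1.4, 0], 0, 4.5],
    [[-1.3, -1.0, 1], 0, 4.5],
    [[-0.2, 0, 1.5], 0, 4.5],
    [[0, 0, 1], 0, 4.5],
    [[0, 0, 0], 0, 4.5]
  ]
}}

```text
clock: 9.0
position: [0.5367, 0.1233, 0.2592]
ee_rot: [0.963, -0.271, -0.001, 0.005]
ft_force: [-0.4, -0.8, -0.7]
grip_width: 0.61
```

Run:
```python
from h import *
show(); print(tilt()); print(rel([.5364,.1346,.217]))
```

```text
clock 9.0
position [0.5367 0.1233 0.2592]
ee_rot [ 0.9626 -0.2707 -0.001   0.0053]
ft_force [-0.4389 -0.8156 -0.7174]
torque [ 0.0365  0.007  -0.0287]
grip_width 0.6097
joint_pos [-1.1878  0.2288  1.027   1.6548 -0.1903  1.3767 -0.6826]
(array([-0.0047, -0.0097, -0.9999]), np.float64(-31.4))
[-0.6168057  -0.9951024   4.20905745]
```

Request:
{"name": "servo_tool", "arguments": {
  "deltas": [
    [[-0.5, -0.8, 0], 0, 4.5],
    [[-0.3, -0.4, 1], 0, 4.5],
    [[0, 0, 1], 0, 4.5],
    [[0, 0, 0.5], 0, 4.5],
    [[0, 0, 0], 0, 4.5]
  ]
}}

```text
clock: 9.42
position: [0.5374, 0.1349, 0.233]
ee_rot: [0.962, -0.272, -0.0, 0.005]
ft_force: [-0.3, -0.6, 0.0]
grip_width: 0.613
```

Run:
```python
from h import *
show(); print(tilt()); print(rel([.5364,.1346,.217]))
c,im,d,P,m=capfind('wrist')
cv2.imwrite('pics/w4.png',im)
```

```text
clock 9.4167
position [0.5374 0.1349 0.233 ]
ee_rot [ 9.624e-01 -2.715e-01 -3.000e-04  5.200e-03]
ft_force [-0.345  -0.604   0.0348]
torque [ 0.0191  0.0001 -0.022 ]
grip_width 0.6126
joint_pos [-1.1855  0.2595  1.0118  1.6861 -0.2167  1.3264 -0.6847]
(array([-0.0033, -0.0099, -0.9999]), np.float64(-31.5))
[-0.07501246  0.06514551  1.60446364]
```

View pics/w4.png

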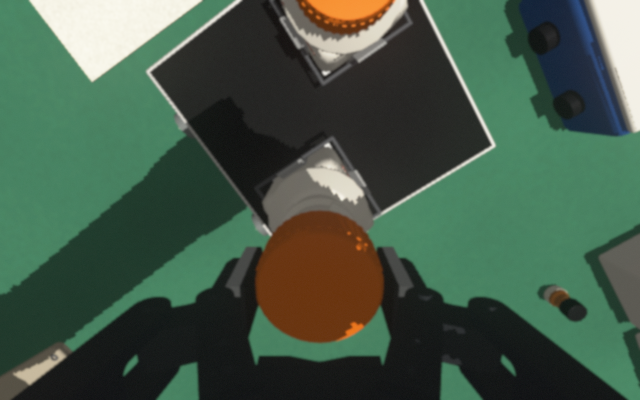

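Request:
{"name": "servo_tool", "arguments": {
  "deltas": [
    [[-0.07, 0.05, 0.7], 0, 4.5],
    [[0, 0, 0.7], 0, 4.5],
    [[0, 0, 0.7], 0, 4.5],
    [[0, 0, 0.5], 0, 4.5],
    [[0, 0, 0], 0, 4.5]
  ]
}}

```text
clock: 9.88
position: [0.5369, 0.1339, 0.2052]
ee_rot: [0.962, -0.272, 0.0, 0.005]
ft_force: [-0.9, 0.3, -0.5]
grip_width: 0.615
```

Run:
```python
from h import *
show(); print(tilt()); print(rel([.5364,.1346,.197]))
```

```text
clock 9.8833
position [0.5369 0.1339 0.2052]
ee_rot [ 9.623e-01 -2.718e-01  2.000e-04  5.000e-03]
ft_force [-0.8897  0.3327 -0.5006]
torque [0.0005 0.0112 0.0076]
grip_width 0.6154
joint_pos [-1.1721  0.2827  1.001   1.7274 -0.2387  1.2713 -0.6675]
(array([-0.0024, -0.0098, -0.9999]), np.float64(-31.5))
[-0.07756796 -0.04090575  0.82008913]
```

Request:
{"name": "servo_tool", "arguments": {
  "deltas": [
    [[-0.06, -0.05, 0.3], 0, 4.5],
    [[0, 0, 0.2], 0, 4.5],
    [[0, 0, 0.15], 0, 4.5],
    [[0, 0, 0], 0, 4.5]
  ]
}}

```text
clock: 10.22
position: [0.5366, 0.1346, 0.1979]
ee_rot: [0.962, -0.272, 0.0, 0.005]
ft_force: [-0.3, -0.0, -0.6]
grip_width: 0.612
```

Run:
```python
from h import *
show(); print(tilt()); print(rel([.5364,.1346,.197]))
```

```text
clock 10.2167
position [0.5366 0.1346 0.1979]
ee_rot [ 9.623e-01 -2.719e-01  2.000e-04  5.100e-03]
ft_force [-0.3332 -0.0273 -0.5753]
torque [ 0.0608  0.0182 -0.0163]
grip_width 0.6119
joint_pos [-1.169   0.2901  0.9972  1.7369 -0.2455  1.2576 -0.664 ]
(array([-0.0025, -0.0099, -0.9999]), np.float64(-31.6))
[-0.01554265  0.01064294  0.09464001]
```

Request:
{"name": "servo_tool", "arguments": {
  "deltas": [
    [[0, 0, 0.1], 0, 4.5],
    [[0, 0, 0.05], 0, 4.5]
  ]
}}

```text
clock: 10.38
position: [0.5368, 0.1347, 0.1966]
ee_rot: [0.962, -0.272, 0.0, 0.005]
ft_force: [0.2, 0.3, -0.4]
grip_width: 0.609
```

Request:
{"name": "servo_tool", "arguments": {
  "deltas": [
    [[0, 0, 0.08], 0, 4.5],
    [[0, 0, 0.05], 0, 4.5]
  ]
}}

```text
clock: 10.55
position: [0.537, 0.1347, 0.1955]
ee_rot: [0.962, -0.272, 0.001, 0.005]
ft_force: [0.2, -0.2, -0.5]
grip_width: 0.61
```

Request:
{"name": "servo_tool", "arguments": {
  "deltas": [
    [[0, 0, 0.08], 0, 4.5],
    [[0, 0, 0.05], 0, 4.5]
  ]
}}

```text
clock: 10.72
position: [0.537, 0.1347, 0.1942]
ee_rot: [0.962, -0.272, 0.001, 0.005]
ft_force: [0.2, 0.4, -0.1]
grip_width: 0.612
```

Request:
{"name": "servo_tool", "arguments": {
  "deltas": [
    [[0, 0, 0.08], 0, 4.5],
    [[0, 0, 0.05], 0, 4.5]
  ]
}}

```text
clock: 10.88
position: [0.5371, 0.1347, 0.1928]
ee_rot: [0.962, -0.272, 0.001, 0.005]
ft_force: [-0.6, -0.1, 0.5]
grip_width: 0.61
```

Request:
{"name": "servo_tool", "arguments": {
  "deltas": [
    [[0, 0, 0.06], 0, 4.5],
    [[0, 0, 0.05], 0, 4.5]
  ]
}}

```text
clock: 11.05
position: [0.5372, 0.1348, 0.1926]
ee_rot: [0.962, -0.272, 0.001, 0.004]
ft_force: [-4.1, -0.1, 7.6]
grip_width: 0.615
```

Request:
{"name": "servo_tool", "arguments": {
  "deltas": [
    [[0, 0, 0.05], 0, 4.5],
    [[0, 0, 0.05], 0, 4.5]
  ]
}}

```text
clock: 11.22
position: [0.5372, 0.1347, 0.1926]
ee_rot: [0.962, -0.272, 0.0, 0.004]
ft_force: [-3.7, -0.6, 6.0]
grip_width: 0.612
```

Request:
{"name": "servo_tool", "arguments": {
  "deltas": [
    [[-0.04, 0.03, 0.0], 0, 4.5],
    [[0, 0, 0.02], -0.06, 4.5],
    [[0, 0, 0.02], -0.06, 4.5],
    [[0, 0, 0.02], -0.06, 4.5],
    [[0, 0, 0.02], -0.06, 4.5]
  ]
}}

```text
clock: 11.63
position: [0.5378, 0.1365, 0.193]
ee_rot: [0.989, -0.151, 0.001, 0.002]
ft_force: [-2.3, 0.5, 2.0]
grip_width: 0.612
```

Run:
```python
from h import *
show(); print(tilt())
```

```text
clock 11.6333
position [0.5378 0.1365 0.193 ]
ee_rot [ 0.9886 -0.1505  0.0011  0.0023]
ft_force [-2.3358  0.5329  1.9947]
torque [ 0.1798  0.7325 -0.0832]
grip_width 0.6121
joint_pos [-1.1302  0.2799  0.9449  1.7422 -0.2336  1.2406 -0.4295]
(array([ 0.0014, -0.0048, -1.    ]), np.float64(-17.3))
```

Request:
{"name": "servo_tool", "arguments": {
  "deltas": [
    [[-0.03, 0.06, 0.02], -0.06, 4.5],
    [[-0.03, 0.06, 0.02], -0.06, 4.5],
    [[-0.02, 0.05, 0.02], -0.06, 4.5],
    [[-0.02, 0.05, 0.02], -0.06, 4.5]
  ]
}}

```text
clock: 11.97
position: [0.5367, 0.1367, 0.1935]
ee_rot: [1.0, -0.024, 0.001, 0.001]
ft_force: [-1.2, 1.1, 2.6]
grip_width: 0.607
```

Run:
```python
from h import *
show(); print(tilt())
```

```text
clock 11.9667
position [0.5367 0.1367 0.1935]
ee_rot [ 9.997e-01 -2.420e-02  1.400e-03  7.000e-04]
ft_force [-1.1587  1.0836  2.6256]
torque [ 0.2331  0.3146 -0.1268]
grip_width 0.6068
joint_pos [-1.0979  0.262   0.8993  1.7448 -0.2142  1.2364 -0.1933]
(array([ 0.0027, -0.0015, -1.    ]), np.float64(-2.8))
```

Request:
{"name": "servo_tool", "arguments": {
  "deltas": [
    [[-0.01, 0.04, 0.02], -0.06, 4.5],
    [[-0.01, 0.04, 0.02], -0.06, 4.5],
    [[-0.01, 0.04, 0.02], -0.06, 4.5],
    [[-0.01, 0.04, 0.02], -0.06, 4.5]
  ]
}}

```text
clock: 12.3
position: [0.5362, 0.1367, 0.1939]
ee_rot: [0.995, 0.102, 0.001, -0.001]
ft_force: [-2.0, 0.6, 4.6]
grip_width: 0.61
```

Request:
{"name": "servo_tool", "arguments": {
  "deltas": [
    [[-0.01, 0.04, 0.02], -0.06, 4.5],
    [[-0.01, 0.04, 0.02], -0.06, 4.5],
    [[-0.01, 0.04, 0.02], -0.06, 4.5]
  ]
}}

```text
clock: 12.55
position: [0.536, 0.1365, 0.1943]
ee_rot: [0.981, 0.196, 0.002, -0.002]
ft_force: [-2.6, 1.4, 4.0]
grip_width: 0.61
```

Request:
{"name": "servo_tool", "arguments": {
  "deltas": [
    [[0, 0.03, 0.02], -0.06, 4.5],
    [[0, 0.03, 0.02], -0.06, 4.5],
    [[0, 0.03, 0.02], -0.06, 4.5]
  ]
}}

```text
clock: 12.8
position: [0.5358, 0.1365, 0.1946]
ee_rot: [0.958, 0.288, 0.001, -0.002]
ft_force: [-3.5, 0.3, 4.9]
grip_width: 0.612
```

Request:
{"name": "servo_tool", "arguments": {
  "deltas": [
    [[0, 0.03, 0.02], -0.06, 4.5],
    [[0, 0.03, 0.02], -0.06, 4.5],
    [[0, 0.03, 0.02], -0.06, 4.5]
  ]
}}

```text
clock: 13.05
position: [0.5356, 0.1363, 0.1948]
ee_rot: [0.926, 0.377, 0.001, -0.003]
ft_force: [-3.7, 0.3, 6.0]
grip_width: 0.611
```

Run:
```python
from h import *
show(); print(tilt())
```

```text
clock 13.05
position [0.5356 0.1363 0.1948]
ee_rot [ 0.9262  0.3769  0.0011 -0.0034]
ft_force [-3.6921  0.3468  6.0172]
torque [-0.0937  0.8996 -0.0833]
grip_width 0.6115
joint_pos [-0.9908  0.232   0.769   1.741  -0.1776  1.2362  0.5964]
(array([-6.0e-04,  7.1e-03, -1.0e+00]), np.float64(44.3))
```

Request:
{"name": "servo_tool", "arguments": {
  "deltas": [
    [[-0.03, -0.01, 0.01], -0.06, 4.5],
    [[-0.02, 0, 0.01], -0.06, 4.5],
    [[-0.02, 0, 0.01], -0.06, 4.5]
  ]
}}

```text
clock: 13.3
position: [0.5351, 0.1358, 0.1952]
ee_rot: [0.887, 0.463, 0.002, -0.003]
ft_force: [-1.2, -0.0, 1.0]
grip_width: 0.611
```

Request:
{"name": "servo_tool", "arguments": {
  "deltas": [
    [[-0.02, 0, 0.01], -0.06, 4.5],
    [[-0.02, 0, 0.01], -0.06, 4.5],
    [[-0.02, 0, 0.01], -0.06, 4.5]
  ]
}}

```text
clock: 13.55
position: [0.5348, 0.1351, 0.1949]
ee_rot: [0.839, 0.544, 0.002, -0.003]
ft_force: [-0.3, -0.1, 0.1]
grip_width: 0.608
```

Request:
{"name": "servo_tool", "arguments": {
  "deltas": [
    [[0, 0, 0.1], 0, 4.5],
    [[0, 0, 0.1], 0, 4.5],
    [[0, 0, 0.1], 0, 4.5]
  ]
}}

```text
clock: 13.8
position: [0.5348, 0.1349, 0.1916]
ee_rot: [0.839, 0.544, 0.002, -0.003]
ft_force: [0.6, 0.0, -0.0]
grip_width: 0.612
```

Request:
{"name": "servo_tool", "arguments": {
  "deltas": [
    [[0, 0, 0.1], 0, 4.5],
    [[0, 0, 0.1], 0, 4.5]
  ]
}}

```text
clock: 13.97
position: [0.5349, 0.135, 0.1896]
ee_rot: [0.84, 0.543, 0.002, -0.003]
ft_force: [-5.9, -1.2, 15.1]
grip_width: 0.605
```

Request:
{"name": "servo_tool", "arguments": {
  "deltas": [
    [[0, 0, -0.03], 0.03, 4.5],
    [[0, 0, 0.0], 0.06, 4.5],
    [[0, 0, 0.02], 0.06, 4.5],
    [[0, 0, 0.02], 0.06, 4.5]
  ]
}}

```text
clock: 14.3
position: [0.5351, 0.135, 0.1896]
ee_rot: [0.894, 0.447, 0.002, -0.003]
ft_force: [-0.1, 0.1, -0.1]
grip_width: 0.612
```

Request:
{"name": "servo_tool", "arguments": {
  "deltas": [
    [[0, 0, 0.02], 0.08, 4.5],
    [[0, 0, 0.02], 0.08, 4.5],
    [[0, 0, 0.02], 0.08, 4.5],
    [[0, 0, 0.02], 0.08, 4.5]
  ]
}}

```text
clock: 14.63
position: [0.5358, 0.1348, 0.1889]
ee_rot: [0.957, 0.29, 0.002, -0.003]
ft_force: [1.2, -0.5, -0.6]
grip_width: 0.617
```

Run:
```python
from h import *
show(); print(tilt())
```

```text
clock 14.6333
position [0.5358 0.1348 0.1889]
ee_rot [ 0.957   0.29    0.002  -0.0033]
ft_force [ 1.2142 -0.4985 -0.6072]
torque [-0.1359 -0.0275  0.014 ]
grip_width 0.6167
joint_pos [-1.0102  0.2398  0.7961  1.7522 -0.189   1.2221  0.4244]
(array([ 0.002 ,  0.0076, -1.    ]), np.float64(33.7))
```

Request:
{"name": "servo_tool", "arguments": {
  "deltas": [
    [[0, 0, 0.03], 0.1, 4.5],
    [[0, 0, 0.03], 0.1, 4.5],
    [[0, 0, 0.03], 0.1, 4.5],
    [[0, 0, 0.03], 0.1, 4.5]
  ]
}}

```text
clock: 14.97
position: [0.5366, 0.1345, 0.1882]
ee_rot: [0.997, 0.083, 0.002, -0.004]
ft_force: [-0.8, 0.2, 0.6]
grip_width: 0.61
```

Run:
```python
from h import *
show(); print(tilt())
```

```text
clock 14.9667
position [0.5366 0.1345 0.1882]
ee_rot [ 0.9966  0.0826  0.0022 -0.0035]
ft_force [-0.7895  0.2337  0.6037]
torque [-0.0437  0.0219 -0.0152]
grip_width 0.61
joint_pos [-1.0617  0.254   0.8622  1.7549 -0.2113  1.2212  0.0219]
(array([ 0.0039,  0.0074, -1.    ]), np.float64(9.5))
```

Request:
{"name": "servo_tool", "arguments": {
  "deltas": [
    [[0, 0, 0.03], 0.1, 4.5],
    [[0, 0, 0.03], 0.1, 4.5],
    [[0, 0, 0.03], 0.1, 4.5],
    [[0, 0, 0.03], 0.1, 4.5]
  ]
}}

```text
clock: 15.3
position: [0.537, 0.1345, 0.1874]
ee_rot: [0.992, -0.129, 0.002, -0.004]
ft_force: [0.1, -0.7, 1.1]
grip_width: 0.611
```

Request:
{"name": "servo_tool", "arguments": {
  "deltas": [
    [[0, 0, 0.02], 0.08, 4.5],
    [[0, 0, 0.02], 0.08, 4.5],
    [[0, 0, 0.02], 0.08, 4.5]
  ]
}}

```text
clock: 15.55
position: [0.5372, 0.1345, 0.1869]
ee_rot: [0.967, -0.255, 0.002, -0.004]
ft_force: [-0.9, -0.8, 0.8]
grip_width: 0.609
```

Run:
```python
from h import *
show(); print(tilt())
```

```text
clock 15.55
position [0.5372 0.1345 0.1869]
ee_rot [ 0.9669 -0.255   0.0017 -0.0042]
ft_force [-0.9116 -0.7673  0.7731]
torque [-0.0668  0.034   0.014 ]
grip_width 0.6089
joint_pos [-1.1524  0.2876  0.9829  1.7596 -0.2603  1.2235 -0.616 ]
(array([ 0.0055,  0.0073, -1.    ]), np.float64(-29.6))
```

Request:
{"name": "servo_tool", "arguments": {
  "deltas": [
    [[0, 0, 0.02], 0.08, 4.5],
    [[0, 0, 0.02], 0.08, 4.5],
    [[0, 0, 0.01], 0.08, 4.5],
    [[0, 0, 0.01], 0.08, 4.5]
  ]
}}

```text
clock: 15.88
position: [0.5374, 0.1342, 0.1866]
ee_rot: [0.91, -0.415, 0.001, -0.004]
ft_force: [-0.5, -1.0, 1.2]
grip_width: 0.611
```

Request:
{"name": "servo_tool", "arguments": {
  "deltas": [
    [[0, 0, 0.01], 0.08, 4.5],
    [[0, 0, 0.01], 0.08, 4.5],
    [[0, 0, 0], 0.08, 4.5]
  ]
}}

```text
clock: 16.13
position: [0.5376, 0.1341, 0.1867]
ee_rot: [0.85, -0.527, 0.001, -0.005]
ft_force: [1.3, -0.3, -2.3]
grip_width: 0.612
```

Run:
```python
from h import *
show(); print(tilt())
```

```text
clock 16.1333
position [0.5376 0.1341 0.1867]
ee_rot [ 0.8496 -0.5274  0.0011 -0.0047]
ft_force [ 1.2665 -0.3088 -2.3445]
torque [ 0.082  -0.4323  0.029 ]
grip_width 0.6119
joint_pos [-1.237   0.3347  1.1066  1.7628 -0.3227  1.2332 -1.1568]
(array([ 0.0067,  0.0069, -1.    ]), np.float64(-63.7))
```

Request:
{"name": "servo_tool", "arguments": {
  "deltas": [
    [[0, 0, 0.01], 0.06, 4.5],
    [[0, 0, 0.01], 0.06, 4.5],
    [[0, 0, 0], 0.06, 4.5]
  ]
}}

```text
clock: 16.38
position: [0.5382, 0.1339, 0.1865]
ee_rot: [0.795, -0.607, 0.002, -0.005]
ft_force: [0.9, -1.6, -1.0]
grip_width: 0.612
```

Run:
```python
from h import *
show(); print(tilt())
```

```text
clock 16.3833
position [0.5382 0.1339 0.1865]
ee_rot [ 0.7947 -0.607   0.0015 -0.0051]
ft_force [ 0.9393 -1.6154 -0.996 ]
torque [-0.1416  0.1367  0.2069]
grip_width 0.6115
joint_pos [-1.2642  0.3562  1.1505  1.7637 -0.3489  1.237  -1.3276]
(array([ 0.0086,  0.0062, -0.9999]), np.float64(-74.7))
```

Request:
{"name": "servo_tool", "arguments": {
  "deltas": [
    [[0, 0, 0], 0.06, 4.5],
    [[0, 0, 0], 0.06, 4.5]
  ]
}}

```text
clock: 16.55
position: [0.5379, 0.1337, 0.1865]
ee_rot: [0.754, -0.656, 0.001, -0.005]
ft_force: [-2.0, -0.7, 1.0]
grip_width: 0.612
```

Run:
```python
from h import *
show(); print(tilt())
```

```text
clock 16.55
position [0.5379 0.1337 0.1865]
ee_rot [ 0.7544 -0.6563  0.0011 -0.0047]
ft_force [-1.9899 -0.6646  0.9656]
torque [-0.0627  0.5494  0.4586]
grip_width 0.6122
joint_pos [-1.2817  0.3719  1.18    1.7645 -0.3679  1.2422 -1.4386]
(array([ 0.0078,  0.0058, -1.    ]), np.float64(-82.0))
```

Request:
{"name": "servo_tool", "arguments": {
  "deltas": [
    [[0, 0, 0], 0.06, 4.5],
    [[0, 0, 0], 0.05, 4.5]
  ]
}}

```text
clock: 16.72
position: [0.5374, 0.1337, 0.1865]
ee_rot: [0.715, -0.699, 0.001, -0.004]
ft_force: [0.4, -1.1, -0.1]
grip_width: 0.609
```

Run:
```python
from h import *
show(); print(tilt())
```

```text
clock 16.7167
position [0.5374 0.1337 0.1865]
ee_rot [ 7.150e-01 -6.991e-01  6.000e-04 -4.300e-03]
ft_force [ 0.4468 -1.099  -0.0597]
torque [0.1182 0.0302 0.7237]
grip_width 0.6092
joint_pos [-1.2973  0.3875  1.2069  1.7651 -0.3864  1.248  -1.5396]
(array([ 0.0069,  0.0054, -1.    ]), np.float64(-88.7))
```

Request:
{"name": "servo_tool", "arguments": {
  "deltas": [
    [[0, 0, 0], 0, 6],
    [[0, 0, 0], 0, 7],
    [[0, 0, 0], 0, 7.5],
    [[0, 0, 0], 0, 7.5],
    [[0, 0, -0.5], 0, 7.5],
    [[0, 0, -1.5], 0, 7.5],
    [[0, 0, -2], 0, 7.5],
    [[0, 0, -2], 0, 7.5],
    [[0, 0, -2], 0, 7.5],
    [[0, 0, -2], 0, 7.5],
    [[0, 0, 0], 0, 7.5]
  ]
}}

```text
clock: 17.63
position: [0.5362, 0.1325, 0.292]
ee_rot: [0.716, -0.698, 0.001, -0.004]
ft_force: [0.5, -0.1, -0.5]
grip_width: 0.88
```

Run:
```python
from h import *
show(); print(tilt())
c,im,d,P,m=capfind('wrist')
cv2.imwrite('pics/w5.png',im)
q=P[(m>0)&(np.hypot(P[...,0]-.5364,P[...,1]-.135)<.05)&(P[...,2]>.19)]
t=q[abs(q[:,2]-np.percentile(q[:,2],70))<.003]
if len(t)>10: print(len(t),t.mean(0),cv2.minEnclosingCircle((t[:,:2]*1000).astype(np.float32)),np.linalg.svd(t-t.mean(0),full_matrices=False)[2][2])
```

```text
clock 17.6333
position [0.5362 0.1325 0.292 ]
ee_rot [ 7.159e-01 -6.982e-01  6.000e-04 -3.600e-03]
ft_force [ 0.4846 -0.1336 -0.5306]
torque [-0.0012 -0.0192 -0.0188]
grip_width 0.8796
joint_pos [-1.3641  0.2802  1.2655  1.6128 -0.2729  1.4409 -1.6214]
(array([ 0.006 ,  0.0043, -1.    ]), np.float64(-88.6))
3924 [0.53759363 0.13421489 0.21235232] ((536.8331298828125, 134.0375518798828), 26.221986770629883) [0.00755824 0.00314254 0.9999665 ]
```

View pics/w5.png

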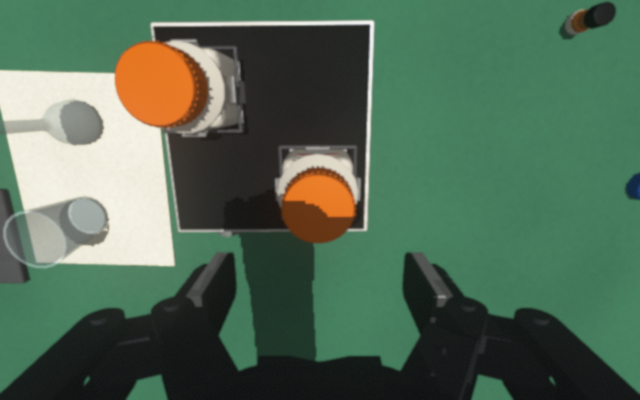

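```bash
python3 -c "
from h import *
print(order.hand_in())"
```

```text
the job is handed in; nothing more can be done
None
```

The orange cap is screwed onto the open bottle and tightened, and I handed the job in at about 17.6 s of the 64 s allowed. The hand-in gave no verdict, so whether it passed is not confirmed.

**How it went:**
- **Finding the thread:** I set the cap on the mouth and turned it backwards under about 1 to 6 N. It climbed about 2.6 mm, then the upward force vanished, which showed the lugs were off the thread's starts.
- **The drop:** I followed it down to about 20 mm below the rim. The push reached 15 N there, under the 25 N limit.
- **Tightening:** I turned it about 146° clockwise from the drop. The wrist torque rose steadily to 0.72 N·m, and its slope puts the cap about 18° past where it began to tighten.

**Last checks:**
- **Seating:** The wrist camera shows the cap square to within 0.01 rad and about 1 mm from the mouth centre I measured. Its top is at 212 mm. This camera read about 1.5 mm high on the cap earlier, so that agrees with the twin's 211 mm.
- **Surroundings:** The gripper is open and clear. The vial, flask and beaker looked upright in the last picture. The tip box and most of the blue cap were out of view, and I did not measure any positions again.

**One disagreement:** counting from the drop, whose angle I know only to about 5°, the cap is about 11° past the start of tightening, against 18° by torque. Both fall in the allowed 10 to 25°, but 11° is near the low end.

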